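# Seal the deli canisters for the night

### The arm

A 6-joint arm with a two-finger parallel gripper is mounted at the origin on the work surface. World frame = base frame: x ahead of the robot, y to its left, z up, the work surface at z = 0. Lengths are in m, angles in rad, forces in N, time in s.
With the tool pointing down it reaches from about 0.35 to 0.925 m from the base axis. Payload 6.4 kg.
Tool frame: the origin (TCP) lies on the centre line of the jaws, within the pads' length; the fingertips stand 17 mm ahead of it and the grasp point (between the pads) lies 2 mm behind it; z points along the fingers, y is the direction in which the jaws open and shut (so a half turn about z gives the same grasp; the last joint's range is limited). The gripper opens to 94 mm and grips with 3 to 60 N. Pads are 16 mm wide; open, the fingers measure 119 mm over their backs; the gripper's body (75 mm by 177 mm) begins 78 mm behind the grasp point.
Start: joints at [1.156, 0.245, 1.558, -0, 1.339, -0.174], TCP at [0.155, 0.631, 0.222] pointing down, gripper open.
Joint ranges: [-3.13, 3.13], [-1.02, 2.26], [0.13, 2.54], [-0.95, 4.09], [0.21, 2.88], [-2.74, 2.74]. Speed limits (rad/s): [2.57, 2.57, 3.14, 3.14, 3.14, 3.14].

### API

Orientations are given as a unit quaternion [w, x, y, z].
In Python, from bench import env gives the robot as it stands.
- The arm moves only by the tool carry_out, never from a script. Its argument "targets" is a list that holds one entry, the list of rows, each a list of 5 numbers: the shift along the tool's x, y, z in mm, then the turn about the tool's z in degrees, then the closure, from -1 (fully open) to 1 (shut), so that 0 is half open. In form: [[[dx, dy, dz, yaw, jaw], ...]]. A call has 1 to 10 rows; each row shifts and turns the commanded pose from where the row before left it, along the tool's axes as they then stand; what a row does not reach is not made up. A row lasts 1/8 s, in which the tool goes at most 62.5 mm and 10.7 degrees, less where a joint would pass 70% of its speed; a pose out of reach is approached as far as the arm can. A call is refused whole if a number of a shift passes 62.5 or a number of a turn 10.7, either way. A call with a gripper value outside its range is refused whole. The fingers move at their own pace and stop on an object; the grip force is fixed at half the most. Time passes only in rows, so rows that do not move let the fingers close. It gives the time, the measured TCP pose, the force and the opening at its end, in the units of the state.
- env.read_state(): the state, without advancing time (a new reading comes with each control period).
- env.capture(name): name is "scene" or "top" or "wrist"; returns the picture (480x640x3 uint8, red, green, blue); there is no depth.
- env.camera_model(name): a dict with "camera_matrix" (3x3 intrinsics, pixels), "dist_coeffs" ([k1, k2, p1, p2, k3] as OpenCV has them; the pictures are not rectified), "R" (3x3) and "t" (3): a world point X has camera coordinates R X + t. Camera axes: x right, y down, z forward; pixel columns grow to the right and rows downward; lengths in m; the calibration is good to about 2 mm. A picture is of the moment at which its call begins: read the wrist's pose just before it. camera_model takes no time and is no camera call; for the wrist camera it gives the pose at the moment of the call.
- env.sign_off(): hands the job in, once; it reports no verdict.
Trained networks look in the newest picture that a camera, given by its name, has taken for a name from the list of things; names that differ only in an ending like _2 or _b are one class to them, and where a whole thing is asked for, a point or a joint stands for the part that bears it (a point fixed in the world has none). Each returns a list of dicts, best first, with "confidence" (0 to 1); they miss things now and then, are a little off and sometimes report something else, mostly with a low value. They report only what shows in the picture. A call takes as long as a camera call.
- env.regions_of(camera, query): "pixels" (480x640 bool, what is visible of it) and "xy" ([column, row] in pixels, amid what is visible of it).
The state is a dict: "time": time; "joint_positions": joint angles; "joint_vel": joint speeds; "tau": joint torques, N m; "position": TCP position; "eef_rot": TCP orientation; "contact_force": force on the tool from outside, world axes, zero at the start; "moment": the same for the moment, N m; "finger_gap": finger opening in m.
Only numpy, scipy, OpenCV 4.12 (cv2) and the standard library are available. Lean on these libraries where they do the work, as an engineer would, in place of code of your own. Each camera call takes 0.05 s, during which the arm holds its last target. There are 200 camera calls.

### The job

Seal three of the push-button canisters on the board for closing time: with a fingertip, gently press the button in the lid fully down, first on the dark brown coffee canister, then on the green tea canister, then on the yellow rice canister. Only press: no canister may be picked up, tipped or pushed out of place. Leave the white canister (still in use, button up), the blue one (already sealed) and everything else on the counter alone.

Things in the scene. Friction and masses are not known exactly. Their poses are not given: they have to be found in the camera images.
- board: light wooden board lying on the counter, fixed to it, 140 x 500 x 18 mm thick; the five canisters stand on it in a row along its length. Origin: centre of its underside; y runs along its length, z up. Its top is 18 mm above the counter
- coffee_canister: the dark brown canister: upright round tin, 68 mm diameter (wooden lid 69 mm), 150 mm tall to the top of the lid, loose, about 0.5 kg, dark brown wall with a white paper band, standing on the board at least 20 mm from its neighbours; the flat dark brown push button stands up from the middle of the lid. Origin: centre of its underside; z up. Its button starts up (0 to 1 mm down)
- coffee_button_top (a point): centre of the top face of the dark brown canister's push button, a disc 32 mm across in the same colour as the canister, in the middle of the wooden lid. Stands 12 mm above the lid when up and 3 mm above it when fully down; moves with the button
- coffee_button (a joint): how far the dark brown canister's button is pressed straight down, in m: 0 up, 0.009 fully down on its stop. No spring: about 3 N of friction over the whole 9 mm, stays where it is left. At the bottom a rubber gasket cushions the stop: it gives about 1.2 mm under 10 N and comes back to about 0.009
- tea_canister: the green canister: upright round tin, 68 mm diameter (wooden lid 69 mm), 116 mm tall to the top of the lid, loose, about 0.5 kg, green wall with a white paper band, standing on the board at least 20 mm from its neighbours; the flat green push button stands up from the middle of the lid. Origin: centre of its underside; z up. Its button starts up (0 to 1 mm down)
- tea_button_top (a point): centre of the top face of the green canister's push button, a disc 32 mm across in the same colour as the canister, in the middle of the wooden lid. Stands 12 mm above the lid when up and 3 mm above it when fully down; moves with the button
- tea_button (a joint): how far the green canister's button is pressed straight down, in m: 0 up, 0.009 fully down on its stop. No spring: about 3 N of friction over the whole 9 mm, stays where it is left. At the bottom a rubber gasket cushions the stop: it gives about 1.2 mm under 10 N and comes back to about 0.009
- rice_canister: the yellow canister: upright round tin, 68 mm diameter (wooden lid 69 mm), 132 mm tall to the top of the lid, loose, about 0.5 kg, yellow wall with a white paper band, standing on the board at least 20 mm from its neighbours; the flat yellow push button stands up from the middle of the lid. Origin: centre of its underside; z up. Its button starts up (0 to 1 mm down)
- rice_button_top (a point): centre of the top face of the yellow canister's push button, a disc 32 mm across in the same colour as the canister, in the middle of the wooden lid. Stands 12 mm above the lid when up and 3 mm above it when fully down; moves with the button
- rice_button (a joint): how far the yellow canister's button is pressed straight down, in m: 0 up, 0.009 fully down on its stop. No spring: about 3 N of friction over the whole 9 mm, stays where it is left. At the bottom a rubber gasket cushions the stop: it gives about 1.2 mm under 10 N and comes back to about 0.009
- white_canister: the white canister: upright round tin, 68 mm diameter (wooden lid 69 mm), 140 mm tall to the top of the lid, loose, about 0.5 kg, white wall with a white paper band, standing on the board at least 20 mm from its neighbours; the flat white push button stands up from the middle of the lid. Origin: centre of its underside; z up. It starts with its button up and must stay so
- white_button_top (a point): centre of the top face of the white canister's push button, a disc 32 mm across in the same colour as the canister, in the middle of the wooden lid. Stands 12 mm above the lid when up and 3 mm above it when fully down; moves with the button
- white_button (a joint): how far the white canister's button is pressed straight down, in m: 0 up, 0.009 fully down on its stop. No spring: about 3 N of friction over the whole 9 mm, stays where it is left. At the bottom a rubber gasket cushions the stop: it gives about 1.2 mm under 10 N and comes back to about 0.009
- blue_canister: the blue canister: upright round tin, 68 mm diameter (wooden lid 69 mm), 124 mm tall to the top of the lid, loose, about 0.5 kg, blue wall with a white paper band, standing on the board at least 20 mm from its neighbours; the flat blue push button stands up from the middle of the lid. Origin: centre of its underside; z up. It starts with its button already down; leave it alone
- blue_button_top (a point): centre of the top face of the blue canister's push button, a disc 32 mm across in the same colour as the canister, in the middle of the wooden lid. Stands 12 mm above the lid when up and 3 mm above it when fully down; moves with the button
- blue_button (a joint): how far the blue canister's button is pressed straight down, in m: 0 up, 0.009 fully down on its stop. No spring: about 3 N of friction over the whole 9 mm, stays where it is left. At the bottom a rubber gasket cushions the stop: it gives about 1.2 mm under 10 N and comes back to about 0.009
- honey_jar: amber honey jar with a brass-coloured cap, 66 mm diameter, 95 mm tall, loose bystander; origin: centre of its underside
- sauce_bottle: red sauce bottle with a white cap, 60 mm diameter, 190 mm tall, loose bystander; origin: centre of its underside
- scoop: serving spoon with steel bowl and wooden handle, 200 mm long, lying on the counter, loose bystander; origin under its middle
- tasting_cup: white ceramic cup, 68 mm diameter, 70 mm tall, loose bystander; origin: centre of its underside
- olive_jar: green jar with a black cap, 60 mm diameter, 80 mm tall, loose bystander; origin: centre of its underside

How it is judged:
On the way, in this order (a step that is already met when the one before it is completed fails the run):
1. the dark brown canister's button is down (at least 7.5 of its 9 mm) (value of joint coffee_button above 0.0075 m), for 0.1 s.
2. the green canister's button is down (at least 7.5 of its 9 mm) (value of joint tea_button above 0.0075 m), for 0.1 s.
3. the yellow canister's button is down (at least 7.5 of its 9 mm) (value of joint rice_button above 0.0075 m), for 0.1 s.
At the end, for the whole second after the job is handed in: The brown, green and yellow buttons are at least 7.5 of 9 mm down, the white one up (under 3 mm), the blue one down; all canisters stand upright (within 0.1 rad), at rest on the board, within 20 mm of their start; the other loose things lie within 15 mm of theirs (value of joint each of coffee_button, tea_button, rice_button, blue_button above 0.0075 m and value of joint white_button below 0.003 m and distance of each of coffee_canister, tea_canister, rice_canister, white_canister, blue_canister from where it was at the start of the episode below 0.02 m and angle between each of coffee_canister, tea_canister, rice_canister, white_canister, blue_canister's own z axis and vertical below 0.1 rad and z of each of coffee_canister, tea_canister, rice_canister, white_canister, blue_canister in the frame of board below 0.022 m and linear speed of each of coffee_canister, tea_canister, rice_canister, white_canister, blue_canister below 0.02 m/s and distance of each of honey_jar, sauce_bottle, scoop, tasting_cup, olive_jar from where it was at the start of the episode below 0.015 m); the robot touches nothing.
It fails at once if the green canister's button is pressed (more than 3 mm) before the dark brown one is down; or the yellow canister's button is pressed (more than 3 mm) before the green one is down ((value of joint tea_button above 0.003 m and value of joint coffee_button below 0.0075 m) or (value of joint rice_button above 0.003 m and value of joint tea_button below 0.0075 m)).
It fails at once if the white canister's button is pressed (more than 3 mm); or the white or the blue canister is touched by the fingers with more than 2 N (value of joint white_button above 0.003 m or (contact force between the fingers and white_canister above 2 N or contact force between the fingers and blue_canister above 2 N)).
It fails at once if a canister is lifted (more than 8 mm off the board); or a canister is tipped more than 0.2 rad; or a canister is shoved more than 20 mm from its place (z of any of coffee_canister, tea_canister, rice_canister, white_canister, blue_canister in the frame of board above 0.026 m or angle between any of coffee_canister, tea_canister, rice_canister, white_canister, blue_canister's own z axis and vertical above 0.2 rad or distance of any of coffee_canister, tea_canister, rice_canister, white_canister, blue_canister from where it was at the start of the episode above 0.02 m).
It fails at once if a canister is pressed with more than 30 N: not gentle (contact force between the fingers and coffee_canister above 30 N or contact force between the fingers and tea_canister above 30 N or contact force between the fingers and rice_canister above 30 N or contact force between the fingers and white_canister above 30 N or contact force between the fingers and blue_canister above 30 N).
It fails at once if another thing on the counter is displaced more than 15 mm (distance of any of honey_jar, sauce_bottle, scoop, tasting_cup, olive_jar from where it was at the start of the episode above 0.015 m).
It also fails if it takes over 48 s, if anything falls off the work surface, if the arm or the gripper's body presses on something with over 40 N, if the wrist force passes 120 N, or if a joint passes its speed limit or range.

## Working session

There is one attempt and no reset: what is moved stays moved. The work goes in short steps, Python scripts to look and compute and a tool call to move; the robot and the scene stay as the last step left them, time stands still between calls to the robot, and variables do not carry over. Pictures are saved under pics/ and viewed, about 8 in all and at most 12, crops included, and the job is handed in when it is done.

Besides the shell and the picture viewer there is one more tool, called after ">>>" by a JSON object that holds its "api" and its "payload". carry_out: Moves the arm, as the interface text tells. Its arguments: {"type":"object","properties":{"targets":{"type":"array","items":{"type":"array","items":{"type":"array","items":{"type":"number"}}}}},"required":["targets"]}

```bash
mkdir -p pics; cat > h.py <<'E'
import numpy as np, cv2
from bench import env
def snap(c,f):
    im=env.capture(c); cv2.imwrite('pics/'+f,im[:,:,::-1]); return im
def ray(m,uv):
    K=np.array(m['camera_matrix']);D=np.array(m['dist_coeffs']);R=np.array(m['R']);t=np.array(m['t'])
    p=cv2.undistortPoints(np.array([[uv]],float),K,D)[0,0]
    return -R.T@t, R.T@np.array([p[0],p[1],1])
def at_z(m,uv,z):
    o,d=ray(m,uv); return o+d*(z-o[2])/d[2]
H=dict(coffee=.150,tea=.116,rice=.132,white=.140,blue=.124)
E
python3 - <<'E'
from h import *
s=env.read_state(); print({k:np.round(v,3) for k,v in s.items()})
for c in ('top','scene'):
    snap(c,c+'1.png'); m=env.camera_model(c)
    print(c,-np.array(m['R']).T@np.array(m['t']))
    for n in H:
        for q in (n+'_canister',n+'_button'):
            print(q,[(round(r['confidence'],2),np.round(r['xy']),int(r['pixels'].sum())) for r in env.regions_of(c,q)[:2]])
E
```

```text
{'time': np.float64(0.0), 'joint_positions': array([ 1.156,  0.246,  1.559, -0.   ,  1.339, -0.174]), 'joint_vel': array([-0.001, -0.001, -0.001,  0.   ,  0.001,  0.   ]), 'tau': array([ 0.0000e+00, -4.1583e+01, -3.1460e+01,  6.9000e-02,  3.3000e-02,
       -0.0000e+00]), 'position': array([0.155, 0.631, 0.221]), 'eef_rot': array([-0.   ,  0.12 ,  0.993, -0.001]), 'contact_force': array([-0.97 ,  0.227,  0.24 ]), 'moment': array([-0.02 , -0.001,  0.003]), 'finger_gap': np.float64(0.094)}
top [0.34851836 0.01144311 1.19900861]
coffee_canister [(0.7, array([384., 265.]), 1208)]
coffee_button [(0.6, array([389., 258.]), 198), (0.37, array([218., 226.]), 1204)]
tea_canister [(0.91, array([302., 241.]), 995)]
tea_button [(0.75, array([301., 236.]), 179), (0.43, array([258., 237.]), 1091)]
rice_canister [(0.6, array([256., 236.]), 1146)]
rice_button [(0.65, array([255., 229.]), 171), (0.65, array([213., 220.]), 204)]
white_canister [(0.95, array([342., 257.]), 1064)]
white_button [(0.54, array([345., 251.]), 144)]
blue_canister [(0.76, array([219., 225.]), 1122), (0.34, array([303., 243.]), 977)]
blue_button [(0.73, array([215., 217.]), 172), (0.49, array([255., 230.]), 156)]
scene [1.26644567 1.06670049 1.15424098]
coffee_canister [(0.81, array([288., 216.]), 766)]
coffee_button [(0.63, array([296., 202.]), 87), (0.56, array([322., 321.]), 2763)]
tea_canister [(0.73, array([316., 265.]), 883)]
tea_button [(0.35, array([352., 297.]), 85)]
rice_canister [(0.63, array([334., 283.]), 1054)]
rice_button []
white_canister [(0.56, array([304., 234.]), 794), (0.52, array([353., 295.]), 84)]
white_button [(0.57, array([305., 225.]), 86)]
blue_canister [(0.85, array([348., 312.]), 1376)]
blue_button [(0.61, array([316., 252.]), 110), (0.54, array([349., 293.]), 95)]
```

```bash
python3 - <<'E'
from h import *
im=cv2.imread('pics/top1.png')
cv2.imwrite('pics/topc.png',cv2.resize(im[120:360,140:460],None,fx=2.5,fy=2.5,interpolation=cv2.INTER_CUBIC))
m=env.camera_model('top')
for n,uv in dict(coffee=(389,258),tea=(301,236),rice=(255,229),white=(345,251),blue=(215,217)).items():
    print(n,np.round(at_z(m,uv,.018+H[n]+(.003 if n=='blue' else .012)),4))
E
```

```text
coffee [ 0.5235 -0.1368  0.18  ]
tea [0.571  0.0444 0.146 ]
rice [0.5796 0.1399 0.162 ]
white [ 0.5372 -0.0475  0.17  ]
blue [0.607  0.2282 0.145 ]
```

View pics/topc.png

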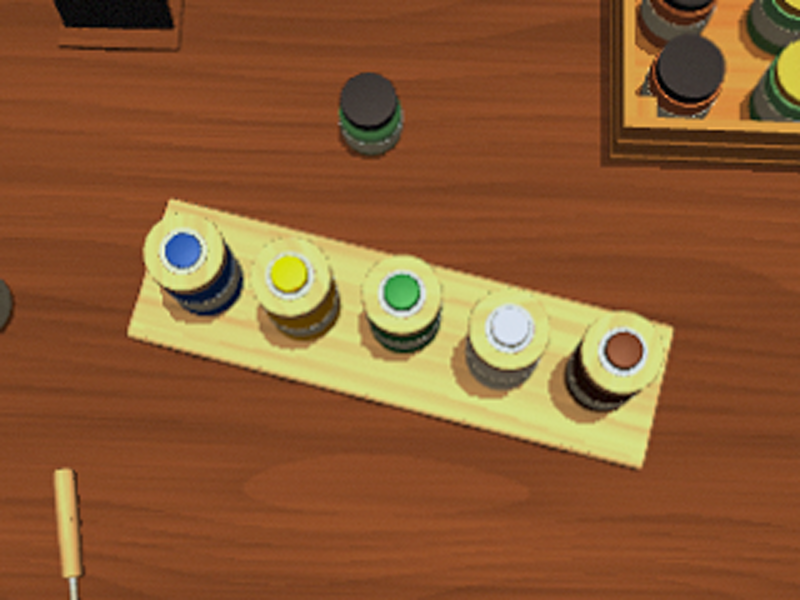

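View pics/scene1.png

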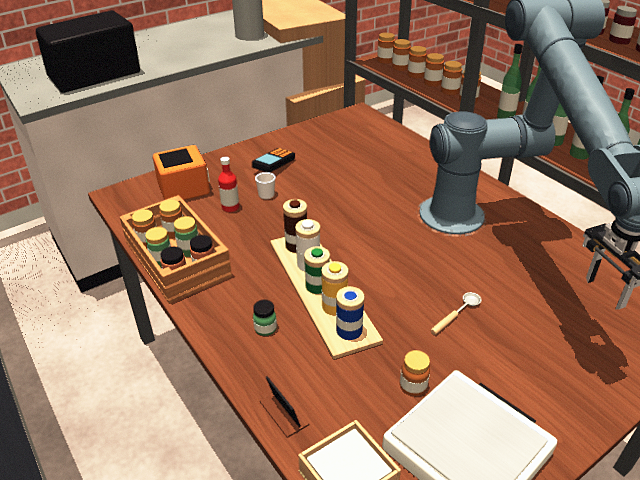

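The top view shows the row blue, yellow, green, white, brown. The network's button pixels match the picture, with brown at (390,259), green at (301,237) and yellow at (256,229). Next I lift and move towards brown with the jaws shut.

```bash
cat >> h.py <<'E'
from scipy.spatial.transform import Rotation as Ro
def to(target):
    s=env.read_state(); q=s['eef_rot']; R=Ro.from_quat([q[1],q[2],q[3],q[0]]).as_matrix()
    d=R.T@(np.array(target)-s['position'])*1000
    print('t',round(float(s['time']),2),'pos',np.round(s['position'],4),'tool z',np.round(R[:,2],4),'F',np.round(s['contact_force'],1),'gap',round(float(s['finger_gap']),4)); print('shift mm',np.round(d,1))
E
python3 -c "
from h import *
to([.523,-.136,.30])"
```

```text
t 1.1 pos [0.155  0.6313 0.2225] tool z [ 0.  0. -1.] F [ 0.9 -1.2  0.7] gap 0.094
shift mm [-540.3 -657.4  -77.5]
```

>>> {"api": "carry_out", "payload": {"targets": [[[0,0,-40,0,1],[0,0,-40,0,1]]]}}

```text
time: 1.35
position: [0.1549, 0.6309, 0.3029]
eef_rot: [-0.0, 0.12, 0.993, -0.001]
contact_force: [-0.1, 0.6, -0.4]
finger_gap: 0.0775
```

>>> {"api": "carry_out", "payload": {"targets": [[[-27,-33,0,0,1],[-27,-33,0,0,1],[-27,-33,0,0,1],[-27,-33,0,0,1],[-27,-33,0,0,1],[-27,-33,0,0,1],[-27,-33,0,0,1],[-27,-33,0,0,1],[-27,-33,0,0,1],[-27,-33,0,0,1]]]}}

```text
time: 2.6
position: [0.3389, 0.2451, 0.3027]
eef_rot: [0.0, 0.12, 0.993, 0.0]
contact_force: [-0.7, -0.9, -0.6]
finger_gap: 0.0008
```

>>> {"api": "carry_out", "payload": {"targets": [[[-27,-33,0,0,1],[-27,-33,0,0,1],[-27,-33,0,0,1],[-27,-33,0,0,1],[-27,-33,0,0,1],[-27,-33,0,0,1],[-27,-33,0,0,1],[-27,-33,0,0,1],[-27,-33,0,0,1],[0,0,0,0,1]]]}}

```text
time: 3.85
position: [0.5041, -0.102, 0.3022]
eef_rot: [-0.0, 0.122, 0.993, 0.0]
contact_force: [-0.7, 0.6, 1.2]
finger_gap: 0.0003
```

```bash
cat >> h.py <<'E'
def look(n,f,down=.0):
    m=env.camera_model('wrist'); im=snap('wrist',f); z=.018+H[n]+.012-down
    for r in env.regions_of('wrist',n+'_button')[:3]:
        print(n,round(r['confidence'],2),np.round(r['xy'],1),int(r['pixels'].sum()),np.round(at_z(m,r['xy'],z),4))
E
python3 - <<'E'
from h import *
to([.523,-.136,.30]); look('coffee','w1.png')
E
```

```text
t 3.85 pos [ 0.5041 -0.102   0.3022] tool z [-7.e-04  2.e-04 -1.e+00] F [-0.7  0.6  1.2] gap 0.0003
shift mm [-26.6 -28.5   2.1]
coffee 0.96 [283.5 260.9] 1319 [ 0.5172 -0.1354  0.18  ]
```

View pics/w1.png

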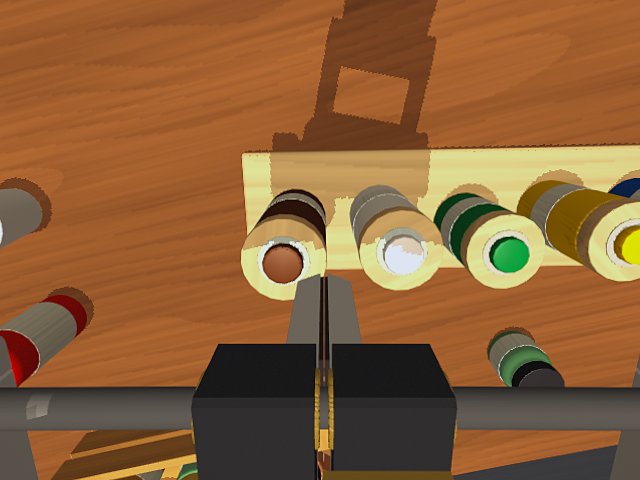

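The wrist view shows the brown button at (283,262), clear of its neighbours, with green at (509,254). The wrist calibration puts brown at about (0.517, -0.135). I move over it and descend partway.

```bash
python3 - <<'E'
from h import *
to([.5175,-.1355,.23]); 
look('tea','w1b.png')
E
```

```text
t 3.95 pos [ 0.5035 -0.0998  0.3023] tool z [-5.e-04  5.e-04 -1.e+00] F [ 0.7  0.4 -0.9] gap 0.0009
shift mm [-22.2 -31.3  72.3]
tea 0.64 [509.2 251.9] 1166 [0.5651 0.0465 0.146 ]
```

>>> {"api": "carry_out", "payload": {"targets": [[[-11,-15,0,0,1],[-11,-15,0,0,1],[0,0,36,0,1],[0,0,36,0,1],[0,0,0,0,1],[0,0,0,0,1]]]}}

```text
time: 4.8
position: [0.5187, -0.1351, 0.232]
eef_rot: [0.001, 0.12, 0.993, -0.0]
contact_force: [0.8, -0.3, -0.5]
finger_gap: 0.0002
```

```bash
python3 - <<'E'
from h import *
to([.5175,-.1355,.197]); look('coffee','w2.png'); to([.5175,-.1355,.197])
E
```

```text
t 4.8 pos [ 0.5187 -0.1351  0.232 ] tool z [ 1.7e-03 -9.0e-04 -1.0e+00] F [ 0.8 -0.3 -0.5] gap 0.0002
shift mm [ 1.1 -0.6 35. ]
coffee 0.66 [316.1 260. ] 1603 [ 0.5135 -0.1372  0.18  ]
t 4.9 pos [ 0.519  -0.1351  0.2326] tool z [ 0.0031 -0.0016 -1.    ] F [-0.3  0.1 -0. ] gap 0.0006
shift mm [ 1.4 -0.7 35.6]
```

View pics/w2.png

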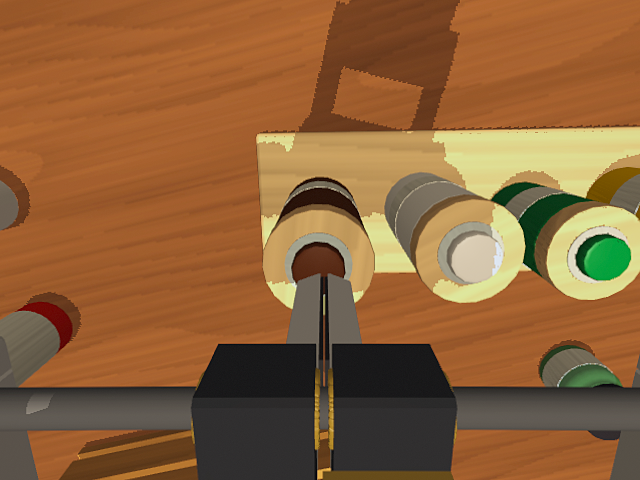

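The fingertips (col 324) are lined up with the brown button (ring centre about col 319, row 265). The tip hides the button's lower part, so the network's centre is biased and I keep the earlier position. Descending.

>>> {"api": "carry_out", "payload": {"targets": [[[1,-1,15,0,1],[0,0,14,0,1],[0,0,0,0,1],[0,0,2,0,1],[0,0,2,0,1],[0,0,2,0,1],[0,0,2,0,1]]]}}

```text
time: 5.78
position: [0.517, -0.1352, 0.1941]
eef_rot: [0.0, 0.12, 0.993, -0.0]
contact_force: [-1.9, 0.7, 2.8]
finger_gap: 0.0006
```

>>> {"api": "carry_out", "payload": {"targets": [[[0,0,1.5,0,1],[0,0,1.5,0,1],[0,0,1,0,1],[0,0,1,0,1]]]}}

```text
time: 6.28
position: [0.5169, -0.1352, 0.1886]
eef_rot: [0.0, 0.12, 0.993, -0.0]
contact_force: [-0.3, -0.1, 3.4]
finger_gap: 0.0006
```

>>> {"api": "carry_out", "payload": {"targets": [[[0,0,0.7,0,1],[0,0,0.5,0,1]]]}}

```text
time: 6.52
position: [0.5169, -0.1352, 0.1879]
eef_rot: [0.0, 0.12, 0.993, -0.0]
contact_force: [-1.6, 1.2, 6.9]
finger_gap: 0.0004
```

>>> {"api": "carry_out", "payload": {"targets": [[[0,0,0.5,0,1],[0,0,0,0,1]]]}}

```text
time: 6.78
position: [0.517, -0.1352, 0.1877]
eef_rot: [0.0, 0.12, 0.993, -0.0]
contact_force: [-1.6, 0.2, 6.3]
finger_gap: 0.0005
```

>>> {"api": "carry_out", "payload": {"targets": [[[0,0,0.7,0,1],[0,0,0,0,1]]]}}

```text
time: 7.02
position: [0.517, -0.1353, 0.1874]
eef_rot: [0.0, 0.12, 0.993, -0.0]
contact_force: [-1.8, 1.2, 9.1]
finger_gap: 0.0002
```

>>> {"api": "carry_out", "payload": {"targets": [[[0,0,-20,0,1],[0,0,-40,0,1],[0,0,-40,0,1],[0,0,-15,0,1],[0,0,0,0,1]]]}}

```text
time: 7.65
position: [0.5167, -0.1352, 0.3009]
eef_rot: [0.0, 0.12, 0.993, -0.0]
contact_force: [-1.0, -0.9, -0.5]
finger_gap: 0.0004
```

```bash
python3 - <<'E'
from h import *
to([.567,.045,.30]); look('coffee','w3.png',.009);look('tea','w3.png'); snap('scene','s3.png')
cv2.imwrite('pics/s3c.png',cv2.resize(cv2.imread('pics/s3.png')[180:350,240:420],None,fx=3.3,fy=3.3))
E
```

```text
t 7.65 pos [ 0.5167 -0.1352  0.3009] tool z [ 3.e-04 -2.e-04 -1.e+00] F [-1.  -0.9 -0.5] gap 0.0004
shift mm [ -5.9 186.9   0.8]
coffee 0.76 [321.2 237.2] 1201 [ 0.5209 -0.1371  0.171 ]
coffee 0.25 [550.  355.8] 3765 [0.6655 0.0228 0.171 ]
tea 0.67 [549.6 230.7] 1252 [0.565  0.0444 0.146 ]
```

View pics/w3.png

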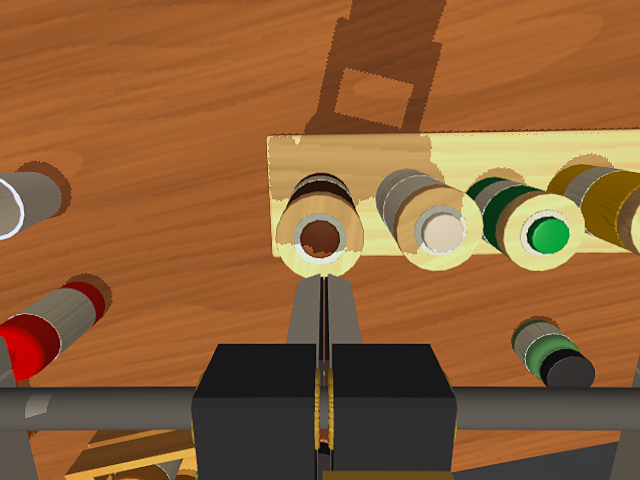

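The brown button (320,239) now sits centred in its ring with no side wall showing, so it is down, and the canister is still in place. Next is green at about (0.566, 0.045).

>>> {"api": "carry_out", "payload": {"targets": [[[-1,37,0,0,1],[-1,37,0,0,1],[-1,37,0,0,1],[-1,37,0,0,1],[-1,38,0,0,1],[0,0,35,0,1],[0,0,30,0,1],[0,0,0,0,1],[0,0,0,0,1]]]}}

```text
time: 9.02
position: [0.5663, 0.0442, 0.2369]
eef_rot: [0.0, 0.12, 0.993, -0.0]
contact_force: [0.0, -0.3, 0.8]
finger_gap: 0.0005
```

```bash
python3 - <<'E'
from h import *
to([.566,.045,.163]); look('tea','w4.png'); look('rice','w4.png')
E
```

```text
t 9.03 pos [0.5663 0.0442 0.2369] tool z [ 8.e-04 -1.e-04 -1.e+00] F [ 0.  -0.3  0.8] gap 0.0005
shift mm [ 0.5  0.7 73.9]
tea 0.87 [327.9 245.2] 1687 [0.5661 0.0482 0.146 ]
rice 0.91 [474.7 234.9] 2095 [0.5771 0.139  0.162 ]
```

View pics/w4.png

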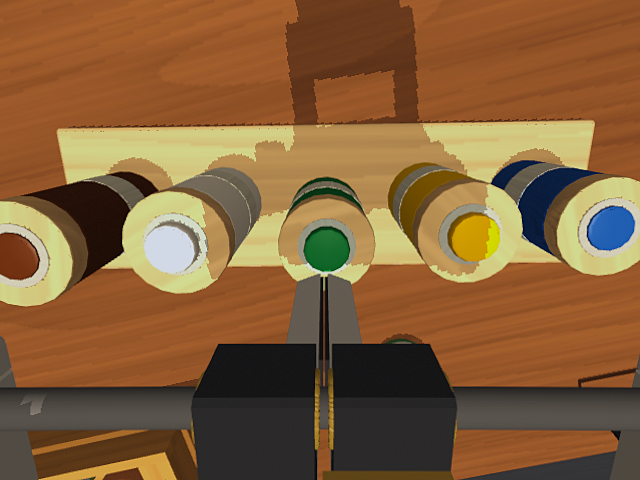

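The green button is fully visible at (327,250), just ahead of the tips. It needs about 2 mm in tool y. Descending.

>>> {"api": "carry_out", "payload": {"targets": [[[0,2,30,0,1],[0,0,30,0,1],[0,0,8,0,1],[0,0,0,0,1],[0,0,2,0,1],[0,0,2,0,1],[0,0,2,0,1],[0,0,2,0,1],[0,0,2,0,1]]]}}

```text
time: 10.35
position: [0.5667, 0.0462, 0.1585]
eef_rot: [0.0, 0.12, 0.993, -0.0]
contact_force: [-0.7, -0.0, 3.6]
finger_gap: 0.0007
```

>>> {"api": "carry_out", "payload": {"targets": [[[0,0,1.5,0,1],[0,0,1.5,0,1],[0,0,1,0,1],[0,0,0,0,1]]]}}

```text
time: 10.85
position: [0.5666, 0.0463, 0.1541]
eef_rot: [0.0, 0.12, 0.993, 0.0]
contact_force: [0.6, -0.1, 3.8]
finger_gap: 0.0004
```

>>> {"api": "carry_out", "payload": {"targets": [[[0,0,0.7,0,1],[0,0,0.7,0,1],[0,0,0,0,1]]]}}

```text
time: 11.22
position: [0.5667, 0.0462, 0.1536]
eef_rot: [0.0, 0.12, 0.993, -0.0]
contact_force: [-1.7, -0.5, 6.9]
finger_gap: -0.0
```

>>> {"api": "carry_out", "payload": {"targets": [[[0,0,0.7,0,1],[0,0,0.3,0,1],[0,0,0,0,1]]]}}

```text
time: 11.6
position: [0.5668, 0.0463, 0.1533]
eef_rot: [0.0, 0.12, 0.993, -0.0]
contact_force: [-3.1, 0.5, 11.3]
finger_gap: 0.0005
```

>>> {"api": "carry_out", "payload": {"targets": [[[0,0,-20,0,1],[0,0,-35,0,1],[0,0,-35,0,1],[0,0,-10,0,1],[0,0,0,0,1]]]}}

```text
time: 12.22
position: [0.5663, 0.0463, 0.2516]
eef_rot: [0.0, 0.12, 0.993, -0.0]
contact_force: [-0.5, -0.7, -0.4]
finger_gap: 0.0008
```

```bash
python3 - <<'E'
from h import *
to([.577,.139,.25]); look('tea','w5.png',.009); look('rice','w5.png')
E
```

```text
t 12.22 pos [0.5663 0.0463 0.2516] tool z [ 2.e-04 -0.e+00 -1.e+00] F [-0.5 -0.7 -0.4] gap 0.0008
shift mm [11.7 92.6  1.6]
tea 0.88 [324.9 240. ] 1278 [0.5688 0.0476 0.137 ]
tea 0.55 [195.6 225.5] 10951 [ 0.5363 -0.0398  0.137 ]
rice 0.95 [464.2 234.3] 1853 [0.5778 0.1386 0.162 ]
```

View pics/w5.png

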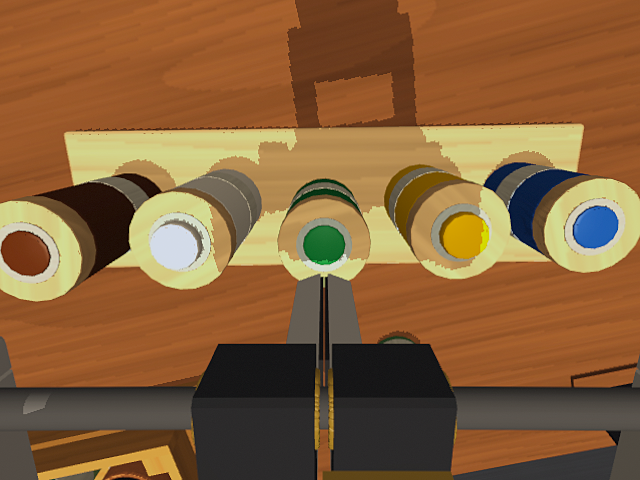

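Green (324,244) is now flat in its ring, like brown and blue. White and yellow are still up. Yellow is at (463,235), which gives (0.578, 0.139).

>>> {"api": "carry_out", "payload": {"targets": [[[4,31,0,0,1],[4,31,0,0,1],[3,31,0,0,1],[0,0,25,0,1],[0,0,0,0,1],[0,0,0,0,1]]]}}

```text
time: 13.18
position: [0.5779, 0.139, 0.2267]
eef_rot: [-0.0, 0.12, 0.993, -0.0]
contact_force: [0.3, -0.5, -0.3]
finger_gap: 0.0008
```

```bash
python3 - <<'E'
from h import *
look('rice','w6.png');to([.578,.139,.179])
E
```

```text
rice 0.58 [324.9 255.8] 1734 [0.5755 0.1414 0.162 ]
t 13.28 pos [0.5783 0.1389 0.2275] tool z [ 1.2e-03  1.0e-04 -1.0e+00] F [ 0.1  0.7 -0.4] gap 0.0007
shift mm [ 0.4  0.  48.5]
```

View pics/w6.png

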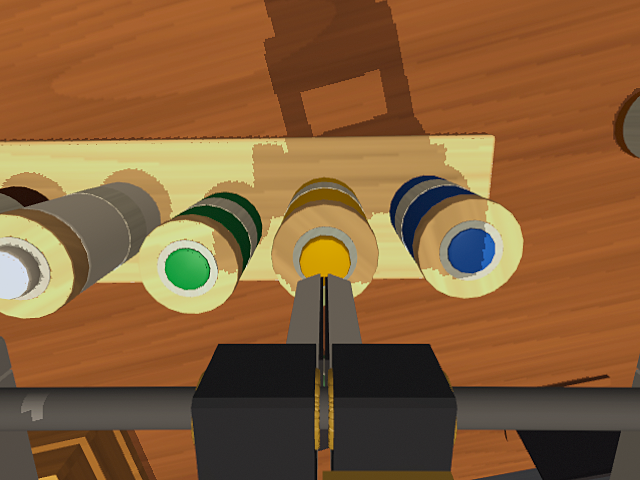

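The yellow button at (325,258) lines up with the tips (col 324), so I go straight down about 48 mm to contact.

>>> {"api": "carry_out", "payload": {"targets": [[[0,1,22,0,1],[0,0,21,0,1],[0,0,0,0,1],[0,0,2,0,1],[0,0,2,0,1],[0,0,2,0,1],[0,0,2,0,1],[0,0,1.5,0,1]]]}}

```text
time: 14.28
position: [0.5786, 0.1402, 0.1748]
eef_rot: [0.001, 0.12, 0.993, 0.0]
contact_force: [-0.6, -0.2, 2.0]
finger_gap: 0.0004
```

>>> {"api": "carry_out", "payload": {"targets": [[[0,0,1.5,0,1],[0,0,1.5,0,1],[0,0,1,0,1],[0,0,0,0,1]]]}}

```text
time: 14.78
position: [0.5783, 0.1402, 0.1702]
eef_rot: [0.0, 0.12, 0.993, 0.0]
contact_force: [2.1, 0.2, 3.1]
finger_gap: 0.0004
```

>>> {"api": "carry_out", "payload": {"targets": [[[0,0,0.7,0,1],[0,0,0.7,0,1],[0,0,0,0,1]]]}}

```text
time: 15.15
position: [0.5786, 0.1402, 0.1697]
eef_rot: [0.001, 0.12, 0.993, 0.0]
contact_force: [0.9, -0.7, 5.5]
finger_gap: 0.0008
```

>>> {"api": "carry_out", "payload": {"targets": [[[0,0,0.7,0,1],[0,0,0.5,0,1],[0,0,0,0,1]]]}}

```text
time: 15.52
position: [0.5786, 0.1402, 0.1694]
eef_rot: [0.001, 0.12, 0.993, 0.0]
contact_force: [-1.4, -0.5, 10.4]
finger_gap: 0.0003
```

>>> {"api": "carry_out", "payload": {"targets": [[[0,0,-20,0,1],[0,0,-35,0,1],[0,0,-40,0,1],[0,0,-35,0,1],[0,0,0,0,1]]]}}

```text
time: 16.15
position: [0.5791, 0.1403, 0.3009]
eef_rot: [0.003, 0.12, 0.993, 0.0]
contact_force: [0.3, -0.3, -0.3]
finger_gap: 0.0003
```

```bash
python3 - <<'E'
from h import *
look('rice','w7.png',.009);to([.578,.139,.179])
m=env.camera_model('top'); snap('top','t7.png')
for n in H:
    for r in env.regions_of('top',n+'_button')[:1]: print(n,round(r['confidence'],2),np.round(r['xy'],1))
E
```

```text
rice 0.77 [320.4 224. ] 1088 [0.5782 0.1391 0.153 ]
t 16.25 pos [0.5774 0.1402 0.2965] tool z [-1.9e-03 -1.0e-04 -1.0e+00] F [-0.1  0.1 -1. ] gap 0.0004
shift mm [ -1.1  -1.  117.5]
coffee 0.64 [389.4 261.1]
tea 0.75 [301.5 237.8]
rice 0.54 [327.  272.2]
white 0.62 [344.7 249.7]
```

View pics/w7.png

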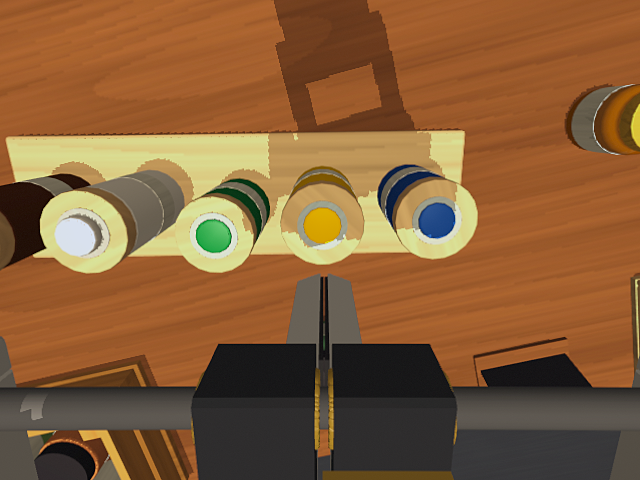

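Yellow (322,226) is flat in its ring, as are green and blue. White is still up, everything is upright, and the tool is clear. Handing in.

```bash
python3 -c "
from h import *
print(env.sign_off())"
```

```text
the job is handed in; nothing more can be done
None
```

I pressed the brown, green and yellow buttons down in that order with the closed fingertips, then backed off and handed the job in. The robot's clock read about 16.5 s.

- **Presses:** each ended against the gasket with 9–11 N measured, about 9 mm below the expected contact height.
- **After each press:** the wrist picture showed the pressed button flat in its ring. In the last one green, yellow and blue were flat, white was still up, and the canisters in view were upright. Most of the brown canister was out of that frame.
- **Canister positions:** the top camera put brown and green within about 3 px of where they started (roughly 2 mm per pixel). The wrist camera put yellow within about 2 mm of its position before the press.
- **Checks that failed or disagreed:** with the arm in view, the last top picture gave a false yellow location (327,272) and no blue one. I went by the wrist picture for those two. Early brown estimates differed by about 6 mm in x between the top and wrist cameras, and I used the wrist value.
- **Not re-measured:** the honey jar, sauce bottle, scoop, cup and olive jar. The tool stayed well above them throughout.

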